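# Check in at the foyer checkpoint with the patrol wand

### The job

First slide the round grey checkpoint puck along the counter until it sits centred in the dark steel ring inlaid in the counter, which powers it. Then take the black patrol wand out of its square holder on the white turntable and, holding it upright with its thin steel nose down, press the nose lightly on the middle of the steel contact on top of the puck so that the sprung contact is about half way down, and finish while still holding it there. Keep the puck flat on the counter, never press hard, and leave the dish, keys, flashlight and bottle opener where they are.

Things in the scene. Friction and masses are not known exactly. Their poses are not given: they have to be found in the camera images.
- puck: round grey plastic puck, 110 mm diameter, 32 mm high (side upright to 27 mm, then a small bevel), 0.3 to 0.65 kg, loose on the counter; origin at the centre of its underside, z up. A steel contact stud, 30 mm diameter, stands 14 mm proud of the middle of its top (46 mm above the counter). Too wide to be gripped: it is pushed
- contact (a point): centre of the flat top face of the steel contact stud (30 mm diameter); it lies on the puck's axis, 46 mm above the puck's underside when up, and goes down with the stud
- stud (a joint): how far the sprung contact stud is pressed down, m: 0 up, 0.010 at its stop; spring force 2 N at 0 (it does not move below that), 4 N at 0.005, 6 N at 0.010
- pad: flat ring of dark steel inlaid flush in the counter, outer diameter 136 mm, inner 120 mm; origin at its centre on the counter top; the puck belongs centred inside it
- wand: black plastic wand, 160 mm long, 0.12 kg: steel nose 12 mm thick and 20 mm long, short cone, then round grip 26 mm in diameter from 32 to 160 mm. Origin at the centre of the nose's flat end, z from nose to top. Stands upright, nose down, in a square holder (30 mm inside, 36 mm outside): nose 21 mm, holder rim 73 mm, wand top 181 mm above the counter; draw it straight up 60 mm or more
- turntable: round white plastic turntable organizer, 220 mm diameter, origin on its axis 12 mm above the counter, rim 48 mm above the counter; turns stiffly about z. The wand's holder is centred 72 mm from its axis along its own -x. A jar and a small bottle, up to 103 mm above the counter, stand in its other half (+x)
- leaf_dish: white ceramic leaf-shaped dish, 210 x 118 x 20 mm, origin under its middle, long along x; to be left alone
- keys: two steel keys on a ring, 60 mm long, lying in the leaf dish, origin at the ring; to be left alone
- flashlight: black plastic flashlight lying on the counter, 142 mm long along x, head 38 mm in diameter at +x, origin under its middle; to be left alone
- opener: chrome bottle opener lying flat, 120 x 35 x 7 mm, long along x, origin at its middle; to be left alone
There are look-alikes about, which are no part of the job. Leave any red or yellow look-alike of the wand alone.

How it is judged (in metres and radians):
On the way, in this order (a step that is already met when the one before it is completed fails the run):
1. the puck rests centred in the inlaid ring (horizontal distance between puck and pad below 0.012 m and linear speed of puck below 0.02 m/s), for 0.2 s.
2. the wand has been drawn up out of its holder (height (world z) of wand above 0.08 m and contact force between the fingers and wand above 1 N), for 0.1 s.
At the end, for the whole second after the job is handed in: For the last second: puck flat, within 12 mm of the ring's centre; wand in the fingers, still, upright nose-down within 0.12 rad, nose within 8 mm of the contact's middle, contact pressed 2 to 8.5 mm of its 10 mm (1.5 to 9 N); robot touches the puck only through the wand (horizontal distance between puck and pad below 0.012 m and height (world z) of puck below 0.004 m and horizontal distance between wand and contact below 0.008 m and distance between wand and contact below 0.01 m and angle between wand's own z axis and vertical below 0.12 rad and value of joint stud between 0.002 and 0.0085 m and contact force between wand and puck between 1.5 and 9 N and contact force between the fingers and wand above 2 N and contact force between each of the arm, the fingers and puck below 0.5 N and linear speed of wand below 0.02 m/s); the arm keeps its last pose, push and grip.
It fails at once if the puck is lifted more than 12 mm or tipped more than 0.2 rad (height (world z) of puck above 0.012 m or angle between puck's own z axis and vertical above 0.2 rad).
It fails at once if the wand is pressed on the puck with more than 20 N (contact force between wand and puck above 20 N).
It fails at once if the dish, keys, flashlight or opener is moved more than 30 mm (distance of any of leaf_dish, keys, flashlight, opener from where it was at the start of the episode above 0.03 m).
It also fails if it takes over 67 s, if anything falls off the work surface, if the arm or the gripper's body presses on something with over 40 N, if the wrist force passes 120 N, or if a joint passes its speed limit or range.

### The arm

A 6-joint arm with a two-finger parallel gripper is mounted at the origin on the work surface. World frame = base frame: x ahead of the robot, y to its left, z up, the work surface at z = 0. Lengths are in m, angles in degrees, forces in N, time in s.
With the tool pointing down it reaches from about 0.35 to 0.95 m from the base axis. Payload 17.4 kg.
Tool frame: the origin (TCP) lies between the finger pads; the fingertips stand ahead of it and the grasp point (between the pads) lies 6 mm ahead of it (ctrl.finger_overhang is the z of the fingertips in the tool frame, in m); z points along the fingers, y is the line along which they close (so a half turn about z gives the same grasp; the last joint's range is limited). The gripper opens to 93 mm and grips with 3 to 60 N. Pads are 15 mm wide; open, the fingers measure 128 mm over their backs; the gripper's body (75 mm by 188 mm) begins 65 mm behind the grasp point.
Start: joints at [-66.165, 6.646, 82.598, -0, 90.757, -2.166], TCP at [0.296, -0.607, 0.244] pointing down, gripper open.
Joint ranges: [-162.19, 162.19], [-47.58, 125.68], [4.15, 143.07], [-65.23, 245.23], [0.69, 171.88], [-170.13, 170.13]. Speed limits (degrees/s): [108.29, 108.29, 127.2, 180, 180, 180].

### API

Orientations are given as [roll, pitch, yaw] about the fixed x, y, z axes, in that order (R = Rz(yaw) Ry(pitch) Rx(roll)).
In Python, from bench import get_state, vision, ctrl gives the robot as it stands.
- The arm moves only by the tool send_rows, never from a script. Its argument "targets" is one flat list of numbers, 6 for each row, row after row: the shift along the world's x, y, z in cm, then the turn, a rotation vector about the world's x, y, z in degrees. In form: [tx, ty, tz, rx, ry, rz, tx, ty, tz, rx, ry, rz, ...]. A call has 1 to 20 rows; each row shifts and turns the commanded pose from where the row before left it; what a row does not reach is not made up. A row lasts 1/8 s, in which the tool goes at most 62.5 mm and 10.7 degrees, less where a joint would pass 70% of its speed; a pose out of reach is approached as far as the arm can. A call is refused whole if a number of a shift passes 6.25 or a number of a turn 10.7, either way. A call with a gripper value outside its range is refused whole. "grip" is the closure, from 0 (fully open) to 1 (shut), set as the call begins (left out, the last holds). The fingers move at their own pace and stop on an object; "force" is the grip in N (left out, the last holds). Time passes only in rows, so rows that do not move let the fingers close. It gives the time, the measured TCP pose, the force and the opening at its end, in the units of the state.
- get_state(): the state, without advancing time (a new reading comes with each control period).
- vision.snapshot(name): name is "scene" or "top" or "wrist"; returns a dict with "frame" (400x640x3 uint8, red, green, blue), "camera_matrix" (3x3 intrinsics, pixels), "rvec" (rotation vector, rad) and "tvec" (3), from world to camera coordinates, as OpenCV has them. Camera axes: x right, y down, z forward; pixel columns grow to the right and rows downward; lengths in m; the calibration is good to about 2 mm. A picture is of the moment at which its call begins. There is no depth.
- ctrl.close_job(): hands the job in, once; it reports no verdict.
Trained networks look in a picture, given as the dict that the camera call returned (one of the last four; its "shot" number tells which), for a name from the list of things; names that differ only in an ending like _2 or _b are one class to them, and where a whole thing is asked for, a point or a joint stands for the part that bears it (a point fixed in the world has none). Each returns a list of dicts, best first, with "confidence" (0 to 1); they miss things now and then, are a little off and sometimes report something else, mostly with a low value. They report only what shows in the picture. A call takes as long as a camera call. They do not tell look-alikes from the thing itself.
- vision.cut_out(label, picture): "pixels" (400x640 bool, what is visible of it) and "pixel" ([column, row] in pixels, amid what is visible of it).
The state is a dict: "time_s": time; "joint_pos": joint angles; "joint_vel": joint speeds; "joint_efforts": joint torques, N m; "tcp_pos": TCP position; "ee_rot": TCP orientation; "ft_force": force on the tool from outside, world axes, zero at the start; "moment": the same for the moment, N m; "grip_width": opening from 0.0 (shut) to 1.0 (fully open).
Only numpy, scipy, OpenCV 4.12 (cv2) and the standard library are available. Lean on these libraries where they do the work, as an engineer would, in place of code of your own. Each camera call takes 0.05 s, during which the arm holds its last target. There are 200 camera calls.

## Working session

There is one attempt and no reset: what is moved stays moved. The work goes in short steps, Python scripts to look and compute and a tool call to move; the robot and the scene stay as the last step left them, time stands still between calls to the robot, and variables do not carry over. Pictures are saved under pics/ and viewed, on a budget of 10 in all, crops included, one or two more only if the job needs it, and the job is handed in when it is done.

Besides the shell and the picture viewer there is one more tool, called after ">>>" by a JSON object that holds its "api" and its "payload", one argument or row to a line. send_rows: Moves the arm, as the interface text tells. Its arguments: {"type":"object","properties":{"targets":{"type":"array","items":{"type":"number"}},"grip":{"type":"number"},"force":{"type":"number"}},"required":["targets"]}

```bash
mkdir -p pics
cat > h.py <<'E'
import numpy as np, cv2
from bench import get_state, vision, ctrl
def snap(n,f=None):
    s=vision.snapshot(n)
    if f: cv2.imwrite('pics/'+f,s['frame'][:,:,::-1])
    return s
def ray(s,px,z):
    K=s['camera_matrix'];R=cv2.Rodrigues(np.array(s['rvec'],float))[0];t=np.array(s['tvec'],float).ravel()
    c=-R.T@t; d=R.T@np.linalg.inv(K)@np.array([px[0],px[1],1.])
    return c+d*(z-c[2])/d[2]
def proj(s,P):
    return cv2.projectPoints(np.array(P,float).reshape(-1,3),np.array(s['rvec'],float),np.array(s['tvec'],float),s['camera_matrix'],None)[0].reshape(-1,2)
E
python3 - <<'E'
from h import *
a=snap('top','top0.png'); b=snap('scene','scene0.png')
im=np.vstack([a['frame'],b['frame']])
for s,n in((a,'top'),(b,'scene')):
    R=cv2.Rodrigues(np.array(s['rvec'],float))[0];print(n,-R.T@np.array(s['tvec'],float).ravel())
    for l,z in(('puck',.03),('pad',0),('wand',.1),('turntable',.04),('leaf_dish',.01),('flashlight',.02),('opener',.005)):
        for r in vision.cut_out(l,s)[:3]:
            m=r['pixels'];ys,xs=np.where(m)
            print(l,round(r['confidence'],2),np.round(r['pixel']),xs.min(),xs.max(),ys.min(),ys.max(),ray(s,r['pixel'],z).round(3))
print(ctrl.finger_overhang,get_state())
E
```

```text
top [0.42848879 0.0352223  1.36109188]
puck 0.57 [289. 222.] 269 307 207 244 [0.508 0.103 0.03 ]
pad 0.66 [373. 243.] 341 384 203 247 [ 0.453 -0.151  0.   ]
wand 0.62 [289. 171.] 287 297 167 182 [0.65  0.104 0.1  ]
wand 0.45 [249. 260.] 242 257 252 262 [0.396 0.207 0.1  ]
turntable 0.67 [303. 160.] 269 341 123 196 [0.694 0.068 0.04 ]
leaf_dish 0.76 [215. 175.] 193 235 147 208 [0.648 0.333 0.01 ]
flashlight 0.94 [441. 172.] 424 456 153 195 [ 0.671 -0.355  0.02 ]
opener 0.53 [440. 173.] 425 455 153 194 [ 0.672 -0.356  0.005]
opener 0.49 [198. 234.] 183 213 220 248 [0.469 0.376 0.005]
scene [1.07447696 0.36998954 0.64620116]
puck 0.77 [378. 211.] 354 400 191 231 [0.519 0.12  0.03 ]
pad 0.81 [318. 189.] 274 325 165 195 [ 0.511 -0.056  0.   ]
pad 0.37 [342. 204.] 335 349 183 232 [0.522 0.024 0.   ]
wand 0.96 [342. 205.] 335 349 183 233 [0.608 0.079 0.1  ]
wand 0.91 [444. 217.] 430 456 190 249 [0.521 0.265 0.1  ]
wand 0.8 [436. 176.] 428 450 152 208 [0.409 0.2   0.1  ]
turntable 0.65 [315. 256.] 256 364 207 302 [0.71  0.081 0.04 ]
leaf_dish 0.73 [440. 307.] 396 492 274 334 [0.653 0.332 0.01 ]
opener 0.88 [496. 260.] 468 521 249 263 [0.477 0.386 0.005]
0.025 {'time_s': 0.8, 'joint_pos': array([-6.61663305e+01,  6.64500907e+00,  8.25979422e+01,  1.21444184e-05,
        9.07573562e+01, -2.16550816e+00]), 'joint_vel': array([-0.05162207, -0.01247461,  0.02690787,  0.04084291,  0.01099812,
       -0.01545757]), 'joint_efforts': array([ 2.01363524e-03, -7.20958114e+01, -6.22725463e+01,  7.79935392e-02,
        1.83831237e-02,  3.86650515e-05]), 'tcp_pos': array([ 0.29588553, -0.60669   ,  0.2436577 ]), 'ee_rot': array([-1.79999693e+02, -2.37526245e-05,  2.59991778e+01]), 'ft_force': array([ 0.02132211,  0.08672099, -0.07320144]), 'moment': array([-0.05059867,  0.03045136, -0.03599912]), 'grip_width': 1.0020486406261329}
```

View pics/top0.png

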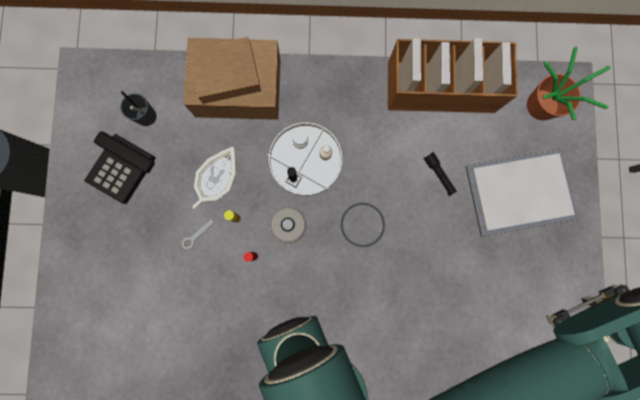

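View pics/scene0.png

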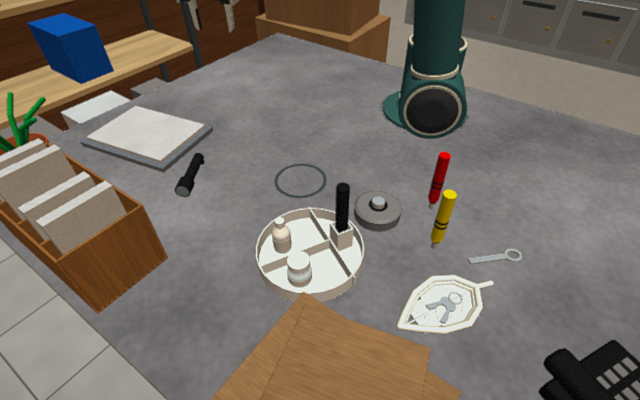

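Run:
```python
from h import *
a=snap('top'); b=snap('scene')
def ms(l,s): return vision.cut_out(l,s)
# wands: top-of-wand pixels: scene highest row, top view farthest from image centre
for s,n in((a,'top'),(b,'scene')):
    for r in ms('wand',s):
        m=r['pixels'];ys,xs=np.where(m)
        print(n,round(r['confidence'],2),m.sum(),'scene top->',[xs[ys<ys.min()+5].mean().round(1),ys.min()],ray(s,[xs[ys<ys.min()+5].mean(),ys.min()+1],.181).round(3))
for l,z in(('puck',.03),('pad',0.)):
    for s in(a,b):
        for r in ms(l,s)[:1]:
            p=cv2.findContours(r['pixels'].astype('u1'),0,1)[0]; p=max(p,key=len).reshape(-1,2)
            w=np.array([ray(s,q,z)[:2] for q in p])
            c,rad=cv2.minEnclosingCircle(w.astype('f4'));print(l,np.round(c,4),round(rad,4))
# ring: dark pixel circle fit in top by maximizing darkness
g=cv2.cvtColor(a['frame'],cv2.COLOR_RGB2GRAY).astype('f4')
gb=cv2.cvtColor(b['frame'],cv2.COLOR_RGB2GRAY).astype('f4')
t=np.linspace(0,2*np.pi,180,endpoint=False)
def sc(s,g,x,y,r,z=0):
    p=proj(s,np.c_[x+r*np.cos(t),y+r*np.sin(t),0*t+z]).astype('f4')
    return cv2.remap(g,p[None,:,0],p[None,:,1],1).mean()
for s,g in((a,g),(b,gb)):
    print('ring',min((sc(s,g,x,y,.064),round(x,4),round(y,4)) for x in np.arange(.46,.56,.002) for y in np.arange(-.16,-.06,.002)))
cv2.imwrite('pics/c1.png',cv2.resize(a['frame'][140:270,220:400,::-1],None,fx=4.4,fy=4.4,interpolation=2))
# stud: bright blob
print('stud',ray(a,(288,225),.046),ray(b,(378,202),.046)); print('wandtop',ray(a,(292,173),.181),ray(b,(343,185),.181))
```

```text
top 0.71 137 scene top-> [np.float64(230.2), np.int64(211)] [0.523 0.252 0.181]
top 0.52 136 scene top-> [np.float64(291.2), np.int64(167)] [0.644 0.094 0.181]
top 0.52 112 scene top-> [np.float64(251.5), np.int64(252)] [0.417 0.191 0.181]
scene 0.95 649 scene top-> [np.float64(342.1), np.int64(182)] [0.629 0.09  0.181]
scene 0.77 600 scene top-> [np.float64(444.4), np.int64(152)] [0.431 0.21  0.181]
scene 0.73 120 scene top-> [np.float64(378.1), np.int64(197)] [0.626 0.165 0.181]
scene 0.67 732 scene top-> [np.float64(448.4), np.int64(190)] [0.536 0.261 0.181]
scene 0.45 1625 scene top-> [np.float64(375.3), np.int64(190)] [0.613 0.152 0.181]
puck [0.5009 0.1071] 0.0554
puck [0.5175 0.1155] 0.0674
pad [ 0.509  -0.1186] 0.069
pad [ 0.5023 -0.107 ] 0.066
ring (np.float32(82.16989), np.float64(0.508), np.float64(-0.118))
ring (np.float32(70.93793), np.float64(0.508), np.float64(-0.116))
stud [0.49928011 0.10572854 0.046     ] [0.50766848 0.1120824  0.046     ]
wandtop [0.63081218 0.09197794 0.181     ] [0.63316981 0.09438357 0.181     ]
```

View pics/c1.png

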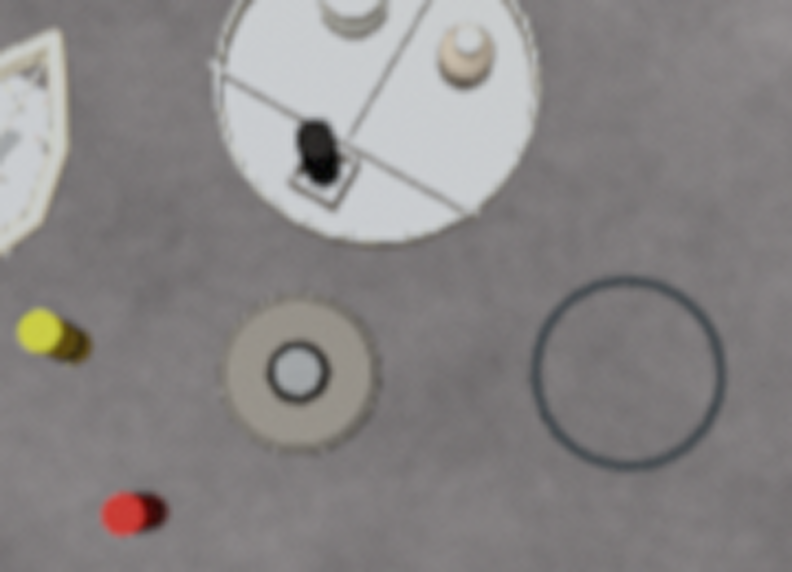

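>>> {"api": "send_rows", "payload": {
  "targets": [1.2,4.2,0,0,0,-1.53,1.2,4.2,0,0,0,-1.53,1.2,4.2,0,0,0,-1.53,1.2,4.2,0,0,0,-1.53,1.2,4.2,0,0,0,-1.53,1.2,4.2,0,0,0,-1.53,1.2,4.2,0,0,0,-1.53,1.2,4.2,0,0,0,-1.53,1.2,4.2,0,0,0,-1.53,1.2,4.2,0,0,0,-1.53,1.2,4.2,0,0,0,-1.53,1.2,4.2,0,0,0,-1.53,1.2,4.2,0,0,0,-1.53,1.2,4.2,0,0,0,-1.53,1.2,4.2,0,0,0,-1.53,1.2,4.2,0,0,0,-1.53,1.2,4.1,0,0,0,-1.53,0.1,0,0,0,0,0,0,0,0,0,0,0,0,0,0,0,0,0],
  "grip": 0.3
}}

```text
time_s: 3.7
tcp_pos: [0.5008, 0.1055, 0.2438]
ee_rot: [180.0, -0.0, -0.1]
ft_force: [0.1, 0.1, -0.6]
grip_width: 0.695
```

Run:
```python
from h import *
s=snap('wrist','w1.png'); st=get_state(); print(st['tcp_pos'],st['ee_rot'],st['grip_width'],st['time_s'])
for r in vision.cut_out('puck',s)[:2]:
    p=max(cv2.findContours(r['pixels'].astype('u1'),0,1)[0],key=len).reshape(-1,2)
    w=np.array([ray(s,q,.03)[:2] for q in p],'f4'); print(r['confidence'],r['pixel'],cv2.minEnclosingCircle(w))
g=cv2.cvtColor(s['frame'],cv2.COLOR_RGB2GRAY)
print(proj(s,[[.501,.106,.046]]))
```

```text
[0.50079401 0.10547535 0.24379815] [ 1.79997199e+02 -1.80507245e-02 -7.03084169e-02] 0.7038265787383523 3.75
0.62 [323.1, 175.2] ((0.5047627091407776, 0.11044803261756897), 0.055346161127090454)
[[324.67495836 184.65757359]]
```

View pics/w1.png

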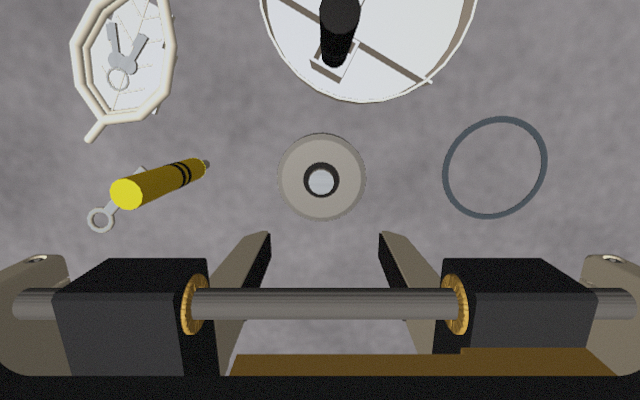

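Run:
```python
from h import *
s=snap('wrist')
print(ray(s,(320.5,182),.046), 'wandtop',ray(s,(340,14),.181))
g=cv2.cvtColor(s['frame'],cv2.COLOR_RGB2GRAY).astype('f4')
t=np.linspace(0,2*np.pi,180,endpoint=False)
def sc(x,y,r,z):
    p=proj(s,np.c_[x+r*np.cos(t),y+r*np.sin(t),0*t+z]).astype('f4')
    return cv2.remap(g,p[None,:,0],p[None,:,1],1).mean()
print('ring',min((sc(x,y,.064,0),round(x,4),round(y,4)) for x in np.arange(.48,.54,.001) for y in np.arange(-.14,-.09,.001)))
print('stud',max((sc(x,y,.0125,.046)-sc(x,y,.0185,.037),round(x,4),round(y,4)) for x in np.arange(.49,.52,.001) for y in np.arange(.095,.12,.001)))
```

```text
[0.5042325  0.11094821 0.046     ] wandtop [0.63732784 0.09676264 0.181     ]
ring (np.float32(80.09872), np.float64(0.511), np.float64(-0.113))
stud (np.float32(136.92004), np.float64(0.504), np.float64(0.111))
```

>>> {"api": "send_rows", "payload": {
  "targets": [0.3,0.4,-4,0,0,0,0,0,-4,0,0,0,0,0,-4,0,0,0,0,0,-3,0,0,0,0,0,-2,0,0,0,0,0,-1.2,0,0,0,0,0,0,0,0,0,0,0,0,0,0,0]
}}

```text
time_s: 4.85
tcp_pos: [0.5044, 0.1104, 0.0627]
ee_rot: [-180.0, -0.1, -0.0]
ft_force: [0.0, -0.3, 0.6]
grip_width: 0.701
```

>>> {"api": "send_rows", "payload": {
  "targets": [0,0,0,0,0,0,0,0,0,0,0,0,0,0,0,0,0,0,0,0,0,0,0,0,0,0,0,0,0,0,0,0,0,0,0,0],
  "grip": 1,
  "force": 8
}}

```text
time_s: 5.6
tcp_pos: [0.5039, 0.1103, 0.0617]
ee_rot: [180.0, -0.0, -0.0]
ft_force: [-0.9, -0.3, 1.1]
grip_width: 0.32
```

Run:
```python
from h import *
s=snap('wrist','w2.png'); st=get_state(); print(st['tcp_pos'],st['grip_width'],st['time_s'],st['ft_force'])
```

```text
[0.50392151 0.11027688 0.06170246] 0.3198897117076793 5.65 [ 0.35065119 -0.55355032  1.42576574]
```

View pics/w2.png

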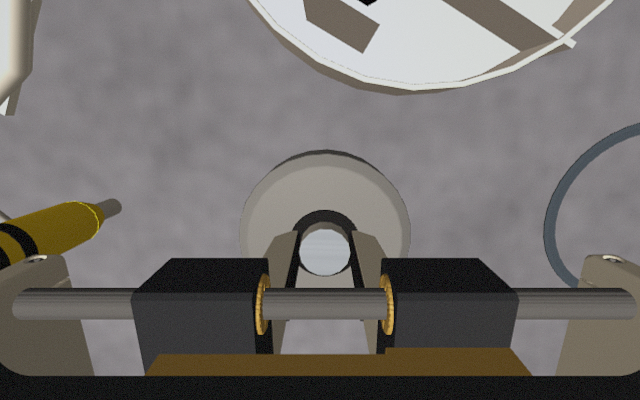

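>>> {"api": "send_rows", "payload": {
  "targets": [0,-0.4,0,0,0,0,0,-0.8,0,0,0,0,0.05,-1.2,0,0,0,0,0.05,-1.5,0,0,0,0,0.05,-1.5,0,0,0,0,0.05,-1.5,0,0,0,0,0.05,-1.5,0,0,0,0,0.05,-1.5,0,0,0,0,0.05,-1.5,0,0,0,0,0.05,-1.5,0,0,0,0,0.05,-1.5,0,0,0,0,0.05,-1.5,0,0,0,0,0.05,-1.5,0,0,0,0,0.05,-1.5,0,0,0,0,0.05,-1.2,0,0,0,0,0.05,-0.9,0,0,0,0,0,-0.5,0,0,0,0,0,-0.4,0,0,0,0,0,0,0,0,0,0,0,0,0,0,0,0]
}}

```text
time_s: 8.15
tcp_pos: [0.5109, -0.109, 0.0617]
ee_rot: [179.9, -0.0, 0.0]
ft_force: [-0.5, -3.3, 1.9]
grip_width: 0.321
```

```bash
cat > fit.py <<'E'
from h import *
t=np.linspace(0,2*np.pi,180,endpoint=False)
def fit(n,x0,y0,f=None):
    s=snap(n,f); g=cv2.cvtColor(s['frame'],cv2.COLOR_RGB2GRAY).astype('f4')
    def sc(x,y,r,z):
        p=proj(s,np.c_[x+r*np.cos(t),y+r*np.sin(t),0*t+z]).astype('f4'); return cv2.remap(g,p[None,:,0],p[None,:,1],1).mean()
    G=[(x,y) for x in np.arange(x0-.02,x0+.02,.001) for y in np.arange(y0-.02,y0+.02,.001)]
    a=np.round(min(G,key=lambda q:sc(*q,.064,0)),4); b=np.round(max(G,key=lambda q:sc(*q,.0125,.046)-sc(*q,.0185,.037)),4)
    r=vision.cut_out('puck',s)
    c=None
    if r:
        p=max(cv2.findContours(r[0]['pixels'].astype('u1'),0,1)[0],key=len).reshape(-1,2)
        c=cv2.minEnclosingCircle(np.array([ray(s,q,.03)[:2] for q in p],'f4'))
    print(n,'ring',a,'stud',b,'puckmask',c)
    return s
E
python3 - <<'E'
from fit import *
fit('wrist',.511,-.113,'w3.png'); print(get_state()['tcp_pos'],get_state()['grip_width'])
E
```

```text
wrist ring [ 0.513 -0.113] stud [ 0.509 -0.108] puckmask ((0.5141948461532593, -0.10813657194375992), 0.05426931008696556)
[ 0.51090431 -0.10883403  0.06168957] 0.32042417053898414
```

View pics/w3.png

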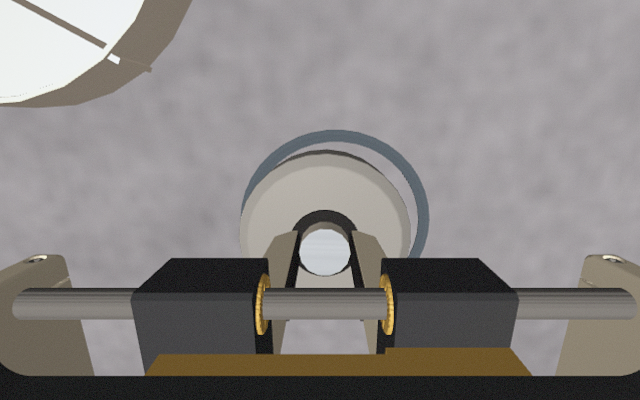

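>>> {"api": "send_rows", "payload": {
  "targets": [0.1,-0.25,0,0,0,0,0.1,-0.2,0,0,0,0,0,0,0,0,0,0,0,0,0,0,0,0]
}}

```text
time_s: 8.75
tcp_pos: [0.5129, -0.1132, 0.0617]
ee_rot: [-180.0, -0.0, -0.0]
ft_force: [-0.3, 1.7, 1.7]
grip_width: 0.319
```

>>> {"api": "send_rows", "payload": {
  "targets": [0,0,0,0,0,0,0,0,0,0,0,0,0,0,0,0,0,0,0,0,3,0,0,0,0,0,5,0,0,0,0,0,6,0,0,0,0,0,4.2,0,0,0,0,0,0,0,0,0,0,0,0,0,0,0],
  "grip": 0
}}

```text
time_s: 9.88
tcp_pos: [0.5127, -0.1132, 0.2427]
ee_rot: [-180.0, 0.0, -0.0]
ft_force: [-0.2, 0.6, -1.4]
grip_width: 0.996
```

Run:
```python
from fit import *
fit('wrist',.511,-.113,'w4.png'); print(get_state()['tcp_pos'],get_state()['grip_width'],get_state()['time_s'])
fit('top',.508,-.117)
s=snap('wrist');print('wand',[ (r['confidence'],r['pixel']) for r in vision.cut_out('wand',s)])
```

```text
wrist ring [ 0.511 -0.113] stud [ 0.513 -0.112] puckmask ((0.5136759281158447, -0.11289181560277939), 0.05552608519792557)
[ 0.5125305  -0.11307829  0.24208521] 0.9968648134038594 9.975
top ring [ 0.509 -0.117] stud [ 0.489 -0.122] puckmask ((0.4698779582977295, -0.1299780309200287), 0.02813214249908924)
wand [(0.95, [18.2, 176.1]), (0.6, [52.7, 50.1]), (0.52, [88.4, 250.4])]
```

View pics/w4.png

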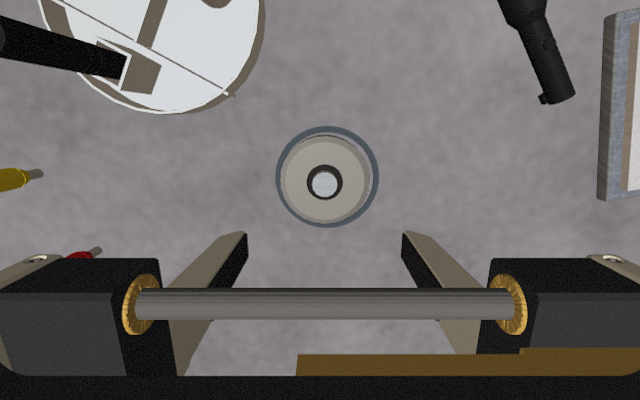

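>>> {"api": "send_rows", "payload": {
  "targets": [1.0,2.0,0,0,0,0,2.2,4.0,0,0,0,0,2.5,4.2,0,0,0,0,2.5,4.2,0,0,0,0,2.2,4.0,0,0,0,0,1.4,2.0,0,0,0,0,0.6,0.6,0,0,0,0,0,0,0,0,0,0,0,0,0,0,0,0]
}}

```text
time_s: 11.3
tcp_pos: [0.6366, 0.0957, 0.2439]
ee_rot: [180.0, -0.0, -0.1]
ft_force: [0.2, -0.6, -0.2]
grip_width: 1.003
```

Run:
```python
from h import *
s=snap('wrist','w5.png'); print(get_state()['tcp_pos'])
print(proj(s,[[.636,.097,.181],[.636,.097,.073]]))
for r in vision.cut_out('wand',s)[:2]: print(r['confidence'],r['pixel'])
```

```text
[0.63661473 0.09577473 0.24392361]
[[323.8808078  225.19961854]
 [323.99066719 190.71514766]]
0.73 [322.9, 207.9]
0.63 [241.9, 350.2]
```

View pics/w5.png

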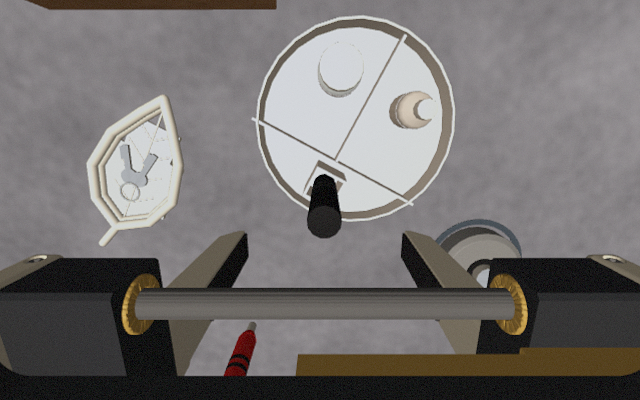

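>>> {"api": "send_rows", "payload": {
  "targets": [0.2,0.1,-2,0,0,0,0,0,-3,0,0,0,0,0,-3,0,0,0,0,0,-1.5,0,0,0,0,0,-0.8,0,0,0,0,0,0,0,0,0,0,0,0,0,0,0]
}}

```text
time_s: 12.28
tcp_pos: [0.6393, 0.0978, 0.1417]
ee_rot: [-180.0, -0.1, -0.0]
ft_force: [0.5, 0.2, -0.0]
grip_width: 1.003
```

>>> {"api": "send_rows", "payload": {
  "targets": [0,0,0,0,0,0,0,0,0,0,0,0,0,0,0,0,0,0,0,0,0,0,0,0,0,0,0,0,0,0,0,0,0,0,0,0,0,0,0,0,0,0,0,0,0,0,0,0,0,0,0,0,0,0],
  "grip": 1,
  "force": 30
}}

```text
time_s: 13.4
tcp_pos: [0.6389, 0.0978, 0.1406]
ee_rot: [-180.0, -0.0, -0.0]
ft_force: [0.3, -0.4, 0.8]
grip_width: 0.277
```

>>> {"api": "send_rows", "payload": {
  "targets": [0,0,0.5,0,0,0,0,0,1,0,0,0,0,0,1.5,0,0,0,0,0,2,0,0,0,0,0,2.5,0,0,0,0,0,2.5,0,0,0,0,0,1.5,0,0,0,0,0,0.5,0,0,0,0,0,0,0,0,0]
}}

```text
time_s: 14.52
tcp_pos: [0.6388, 0.0978, 0.2604]
ee_rot: [180.0, 0.0, -0.0]
ft_force: [-0.8, 0.6, -1.6]
grip_width: 0.273
```

>>> {"api": "send_rows", "payload": {
  "targets": [-0.6,-1.0,0,0,0,0,-1.2,-2.0,0,0,0,0,-1.8,-3.0,0,0,0,0,-1.8,-3.0,0,0,0,0,-1.8,-3.0,0,0,0,0,-1.8,-3.0,0,0,0,0,-1.8,-3.0,0,0,0,0,-1.2,-2.0,0,0,0,0,-0.6,-1.0,0,0,0,0,0,0,0,0,0,0,0,0,0,0,0,0]
}}

```text
time_s: 15.9
tcp_pos: [0.513, -0.1118, 0.2605]
ee_rot: [-180.0, 0.0, 0.0]
ft_force: [0.2, 0.1, -1.0]
grip_width: 0.276
```

Run:
```python
from h import *
s=snap('wrist'); b=snap('scene'); print(get_state()['tcp_pos'],get_state()['ft_force'],get_state()['grip_width'])
cv2.imwrite('pics/w6.png',np.vstack([s['frame'][100:400,80:560],cv2.resize(b['frame'][100:240,220:444],(480,300),interpolation=2)])[:,:,::-1])
```

```text
[ 0.51314649 -0.11165188  0.260507  ] [-0.36052969 -0.22366299 -1.04346169] 0.2739998069193398
```

View pics/w6.png

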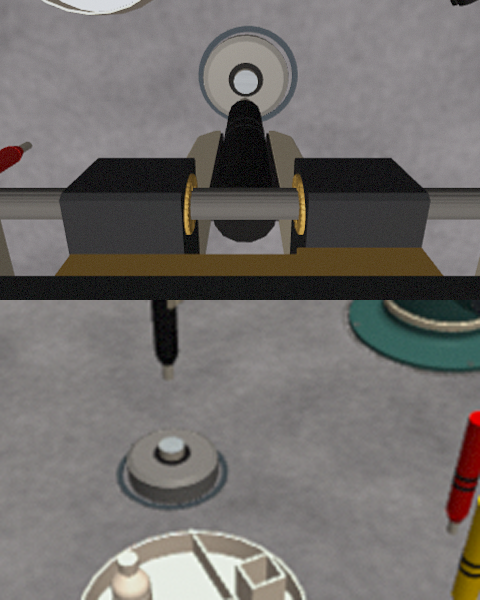

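>>> {"api": "send_rows", "payload": {
  "targets": [0,-0.1,-1.5,0,0,0,0,0,-2.5,0,0,0,0,0,-2.5,0,0,0,0,0,-1.5,0,0,0,0,0,-0.8,0,0,0,0,0,0,0,0,0,0,0,0,0,0,0,0,0,0,0,0,0]
}}

```text
time_s: 17.0
tcp_pos: [0.5131, -0.1133, 0.1733]
ee_rot: [180.0, -0.1, -0.0]
ft_force: [0.4, -1.1, -0.8]
grip_width: 0.277
```

Run:
```python
from h import *
s=snap('wrist'); b=snap('scene'); print(get_state()['tcp_pos'],get_state()['ft_force'])
cv2.imwrite('pics/w7.png',np.vstack([cv2.resize(s['frame'][140:265,220:420],(480,300),interpolation=2),cv2.resize(b['frame'][130:214,240:374],(480,300),interpolation=2)])[:,:,::-1])
```

```text
[ 0.51302841 -0.11324047  0.17309233] [-0.19559334 -0.99809075 -2.22986835]
```

View pics/w7.png

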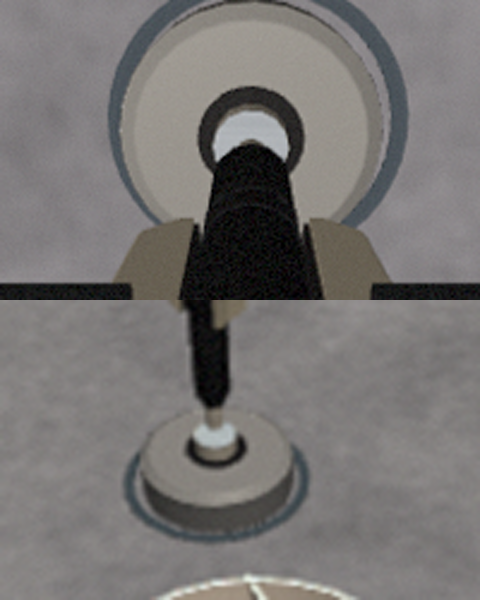

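Run:
```python
from h import *
s=snap('wrist'); b=snap('scene')
P=[[.513,-.1132,.046],[.528,-.1132,.046],[.498,-.1132,.046],[.519,-.1132,.0535],[.513,-.1132,.0535]]
print('wristcrop',((proj(s,P)-[220,140])*2.4).round(0).tolist()); print('scenecrop',((proj(b,P)-[240,130])*[3.582,3.571]).round(0).tolist())
```

```text
wristcrop [[253.0, 147.0], [253.0, 109.0], [253.0, 183.0], [253.0, 137.0], [253.0, 152.0]]
scenecrop [[212.0, 133.0], [199.0, 144.0], [225.0, 122.0], [206.0, 129.0], [211.0, 125.0]]
```

>>> {"api": "send_rows", "payload": {
  "targets": [0,0,-0.4,0,0,0,0,0,-0.2,0,0,0,0,0,-0.1,0,0,0,0,0,0,0,0,0,0,0,0,0,0,0]
}}

```text
time_s: 17.82
tcp_pos: [0.5129, -0.1132, 0.1657]
ee_rot: [180.0, -0.0, -0.0]
ft_force: [1.0, 0.2, -0.7]
grip_width: 0.274
```

>>> {"api": "send_rows", "payload": {
  "targets": [0.1,0,-0.05,0,0,0,0,0,-0.1,0,0,0,0,0,-0.1,0,0,0,0,0,-0.1,0,0,0,0,0,0,0,0,0,0,0,0,0,0,0,0,0,0,0,0,0]
}}

```text
time_s: 18.7
tcp_pos: [0.5139, -0.1132, 0.1622]
ee_rot: [180.0, -0.0, -0.0]
ft_force: [-0.4, 0.2, 1.8]
grip_width: 0.273
```

Run:
```python
from h import *
f=[]
s=snap('wrist')
for i in range(8): b=snap('scene'); f.append(get_state()['ft_force'])
print(get_state()['tcp_pos'],np.mean(f,0),np.std(f,0))
```

```text
[ 0.51392462 -0.11321318  0.16217629] [-0.5792358  -0.13916262  2.0823351 ] [0.58692145 0.47027565 0.53631804]
```

>>> {"api": "send_rows", "payload": {
  "targets": [0,0,-0.08,0,0,0,0,0,-0.08,0,0,0,0,0,0,0,0,0,0,0,0,0,0,0,0,0,0,0,0,0,0,0,0,0,0,0]
}}

```text
time_s: 19.9
tcp_pos: [0.5139, -0.1132, 0.1606]
ee_rot: [180.0, -0.0, -0.0]
ft_force: [0.3, -0.4, 2.6]
grip_width: 0.281
```

Run:
```python
from h import *
f=[]
s=snap('wrist')
for i in range(10): b=snap('scene'); f.append(get_state()['ft_force'])
print(get_state()['tcp_pos'],np.mean(f,0),get_state()['time_s'],get_state()['grip_width'])
cv2.imwrite('pics/w8.png',np.vstack([cv2.resize(s['frame'][140:265,220:420],(480,300),interpolation=2),cv2.resize(b['frame'][130:214,240:374],(480,300),interpolation=2)])[:,:,::-1])
```

```text
[ 0.51392849 -0.11317343  0.1605528 ] [-0.33065069 -0.44296152  2.44988512] 20.45 0.2762013997465637
```

View pics/w8.png

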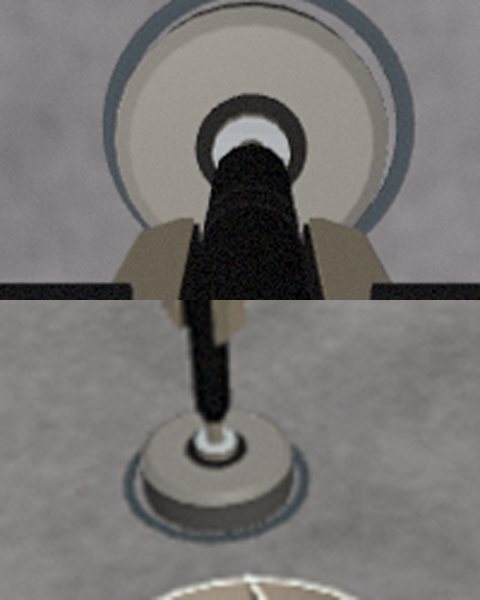

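```bash
python3 -c "
from bench import ctrl
print(ctrl.close_job())"
```

```text
the job is handed in; nothing more can be done
None
```

The puck is centred in the steel ring, and the wand was drawn up out of its holder. The job was handed in at about 20 s with the wand's nose pressed on the puck's contact. No verdict was reported.

- **Puck:** I moved it by gripping its contact stud lightly and sliding it flat along the counter, rather than pushing its side. The wrist camera put it about 2 mm from the ring's centre. The top camera's check at that point was no use: its stud and puck fits were poor, probably because the arm was in the way.
- **Wand:** It was gripped at 30 N and drawn up about 120 mm. It looked upright in the wrist and scene views.
- **Press:** By arm position the contact is about 5 mm down. The wrist force, allowing for the wand's weight, gives about 3.6 N, which corresponds to about 4 mm. Both are well inside the 2 to 8.5 mm limit.
- **Nose position:** In the last pictures it sits within about 2 mm of the contact's middle.
- **Disagreement between cameras:** The wrist and top cameras differed by about 4 mm in absolute position. I relied on the wrist view and the arm's own readings.
- **Other objects:** I kept the arm clear of the dish, keys, flashlight, opener and the look-alike wands. I did not check their positions again at the end.

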